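# Latch the jar keeper, then hold the spring tray out at its marker

### The job

The spice jars stand in a spring-return tray that slides out toward the robot: with the tray still in, swing the blue keeper bar shut across the front of the jars until it snaps into its catch. Then pull the tray out by its dark handle until its yellow pointer stands at the red marker clip on the rail, and keep it there: the spring draws it back if released, so finish still holding the handle at that mark. Keep the jars upright in their tray and leave the other things on the worktop alone.

Things in the scene. Friction and masses are not known exactly. Their poses are not given: they have to be found in the camera images.
- stand: Fixed stand: wooden board 250 (x) x 210 (y) x 12 mm, an aluminium rail along each side (10 mm wide, centred at y = +-98 mm, tops at z = 34 mm), wooden back 62 mm high. Origin under the board's centre, on the worktop; the tray slides out toward its -x, the robot's side. Place and yaw (up to 0.25 rad) vary.
- tray (a joint): Travel of the white tray toward the stand's -x, in m: 0 = fully in (start), 0.095 = outer stop. A return spring pulls it in with 3 N at 0, growing 60 N per m (5 to 7 N at the marker); friction 0.4 N. Released, it runs back in.
- tray_floor (a point): Middle of the inner floor of the white tray (182 mm wide, three jar pockets), 16.5 mm above the worktop; moves with the tray. The tray's front panel is 62 mm high above the worktop, its front face at stand x = +35 mm when in. Jar tops are at most 122 mm above the worktop.
- grip (a point): Middle of the bar of the dark steel D-shaped handle on the tray front, 55 mm above the worktop, 43 mm above the board: level round bar 12 mm thick along the stand's y, legs 90 mm apart (78 mm clear between). At stand (-32, 0, 55) mm when in; moves with the tray. 61 mm clear of the front panel behind, 51 mm of the shut keeper bar. Grip it from above.
- keeper (a joint): Angle of the blue keeper bar, rad: 0 = shut, along the stand's y across the jar fronts; 1.57 = pointing along the stand's -x, to the robot. Starts 0.8 to 1.3 open and stays where left (0.02 N m friction). At about 0.08 a nub under its end meets a sprung ball on the catch post: about 7 N at its end drives it over, and from about 0.03 the ball snaps it to its stop at 0 and keeps it there.
- keeper_hinge (a point): On the keeper bar's upright hinge axis at the bar's mid height (92 mm above the worktop), at the tray's left front corner: stand x = +28, y = +85 mm when the tray is in. Moves with the tray. Seen from above, the bar shuts counter-clockwise. Wall cabinets hang 450 mm above the worktop from x = 0.61 m back: draw the tool back toward the robot before lifting it.
- keeper_end (a point): On the keeper bar, 170 mm from the hinge, mid height. The bar is 6 mm thick, 84 to 100 mm above the worktop and 178 mm long from the hinge. Shut it by pushing with closed fingers on its outer face: it looks to the stand's +y when the bar is open, to the robot (-x) when shut. Fingertips 82 mm above the worktop pass 21 mm over the handle.
- pointer (a point): In the middle of the yellow pointer on the tray, an upright tab 5 mm thick along the rail, over the right-hand rail (stand y = -98 mm), this point 43 mm above the worktop, the tab's top 62 mm. Moves with the tray: stand x = +25 mm minus the travel.
- marker: Red clip astride the right-hand rail: 5 mm wide top strap and an upright fin outside the rail. Origin on the rail top (34 mm above the worktop), in the middle of the strap; axes as the stand's. It is 35 to 62 mm in front of where the pointer starts. The pointer is at the mark when both have the same x in the stand's axes. It does not stop the tray.
- spice_a: Spice jar, clear with green label and black lid, 45 mm across, 105 mm high; in one of the tray's pockets. Origin under its centre, z up.
- spice_b: Spice jar, clear with green and orange label and dark lid, 44 mm across, 105 mm high; in one of the tray's pockets. Origin under its centre, z up.
- salt_shaker: Grey salt shaker, 44 mm across, 90 mm high; in one of the tray's pockets. Origin under its centre, z up.
- jam_red: Bystander: jam jar with black lid, 70 mm across, 112 mm high. Origin under its centre.
- yellow_bowl: Bystander: yellow bowl, 119 mm across, 60 mm high. Origin under its centre.
- mug_story: Bystander: mug with a colourful picture, 86 x 126 x 107 mm high. Origin under its middle.
- timer: Bystander: white kitchen timer with red dial, 62 mm across, 44 mm high. Origin under its centre.

How it is judged:
On the way, in this order (a step that is already met when the one before it is completed fails the run):
1. the keeper bar is snapped shut while the tray is still in (value of joint keeper below 0.025 rad and value of joint tray below 0.015 m), for 0.2 s.
2. the fingers hold the handle with the pointer at the marker (value of joint keeper below 0.025 rad and contact force between the fingers and pull above 2 N and x of pointer in the frame of marker between -0.006 and 0.006 m), for 0.3 s.
At the end, for the whole second after the job is handed in: The keeper bar is snapped shut (under 0.025 rad); the tray is at rest with its pointer within 6 mm of the marker's middle along the rail; the fingers still hold the handle with more than 2 N; all three jars stand upright (within 0.25 rad) in the tray (all of step 2 and velocity of joint tray between -0.01 and 0.01 m/s and angle between each of spice_a, salt_shaker, spice_b's own z axis and vertical below 0.25 rad and horizontal distance between each of spice_a, salt_shaker, spice_b and tray_floor below 0.085 m and z of each of spice_a, salt_shaker, spice_b in the frame of tray_floor below 0.015 m); the arm keeps its last pose, push and grip.
It fails at once if the tray is pulled out more than 25 mm while the keeper bar is not shut (value of joint tray above 0.025 m and value of joint keeper above 0.04 rad).
It fails at once if a jar tips over (angle between any of spice_a, salt_shaker, spice_b's own z axis and vertical above 0.5 rad).
It fails at once if another thing on the worktop is moved more than 30 mm or knocked over (distance of any of jam_red, yellow_bowl, mug_story, timer from where it was at the start of the episode above 0.03 m or angle between any of jam_red, yellow_bowl, mug_story, timer's own z axis and vertical above 0.5 rad).
It also fails if it takes over 51 s, if anything falls off the work surface, if the arm or the gripper's body presses on something with over 40 N, if the wrist force passes 120 N, or if a joint passes its speed limit or range.

### The arm

A 6-joint arm with a two-finger parallel gripper is mounted at the origin on a cart in front of the work surface, level with it; the furniture and walls round the work are solid. World frame = base frame: x ahead of the robot, y to its left, z up, the work surface at z = 0. Lengths are in m, angles in rad, forces in N, time in s.
With the tool pointing down it reaches from about 0.325 to 0.925 m from the base axis. Payload 3.1 kg.
Tool frame: the origin (TCP) lies midway between the tips of the shut fingers; the grasp point (between the pads) lies 19 mm behind it; z points along the fingers, y is the line along which they close (so a half turn about z gives the same grasp; the last joint's range is limited). The gripper opens to 85 mm and grips with 20 to 120 N. Pads are 22 mm wide; open, the fingers measure 114 mm over their backs; the gripper's body (76 mm by 85 mm) begins 54 mm behind the grasp point. The pads swing forward as they close: fully open they stand 13 mm farther back than shut.
Start: joints at [1.066, 0.217, 1.613, -0, 1.311, -0.112], TCP at [0.239, 0.577, 0.231] pointing down, gripper open.
Joint ranges: [-2.75, 2.75], [-0.78, 2.1], [0.31, 2.55], [-1.13, 4.27], [0.13, 2.63], [-2.58, 2.58]. Speed limits (rad/s): [2.79, 2.79, 3.14, 3.14, 3.14, 3.14].

### API

Orientations are given as a unit quaternion [x, y, z, w].
In Python, from cell import robot gives the robot as it stands. The module is installed in compiled form; this text tells all that it offers. Calls block until the motion is done:
- robot.goto(position, orientation): joint-space move of the TCP to a pose.
- robot.servo_line(position, rotation=None, speed=0.15, threshold=None): straight line of the TCP; rotation=None keeps the orientation; speed is the mean speed in m/s. With threshold (N) it stops when the force on the tool has changed by that much, and returns True; else False.
- robot.set_joints(angles): joint-space move.
- robot.command_gripper(opening, grasp_force=None): finger opening in m; grasp_force is the grip in N (None keeps the last); returns when the fingers have stopped.
- robot.sleep(seconds).
- robot.ik(position, orientation): joint angles nearest the present ones, or None.
- robot.sense(): the state.
- robot.get_image(name): name is "scene" or "top"; returns the picture (384x512x3 uint8, red, green, blue); there is no depth.
- robot.camera_info(name): a dict with "intrinsics" (3x3 intrinsics, pixels), "R" (3x3) and "t" (3): a world point X has camera coordinates R X + t. Camera axes: x right, y down, z forward; pixel columns grow to the right and rows downward; lengths in m; the calibration is good to about 2 mm. A picture is of the moment at which its call begins. camera_info takes no time and is no camera call.
A pose or a line that the arm cannot do raises robot.IKError and nothing moves.
- robot.finish_job(): hands the job in; it is judged then, once.
The state is a dict: "clock": time; "joints": joint angles; "joint_velocities": joint speeds; "joint_torque": joint torques, N m; "tool_pos": TCP position; "tcp_rot": TCP orientation; "contact_force": force on the tool from outside, world axes, zero at the start; "ft_torque": the same for the moment, N m; "opening": finger opening in m; "grasp_force": force on a finger pad.
Only numpy, scipy, OpenCV 4.12 (cv2) and the standard library are available. Lean on these libraries where they do the work, as an engineer would, in place of code of your own. Each camera call takes 0.05 s, during which the arm holds its last target. There are 200 camera calls.

## Working session

There is one attempt and no reset: what is moved stays moved. The work goes in short steps, each a Python script; the robot and the scene stay as the last script left them, time stands still between calls to the robot, and variables do not carry over. Pictures are saved under pics/ and viewed, at most 10 in all, crops included, and the job is handed in when it is done.

```bash
mkdir -p pics
python3 - <<'E'
from cell import robot
import cv2,numpy as np
for n in("scene","top"):
    im=robot.get_image(n); cv2.imwrite(f"pics/{n}0.png",im[:,:,::-1]); np.save(f"{n}0.npy",im)
    c=robot.camera_info(n); print(n,np.round(c["intrinsics"],1).tolist(),np.round(c["R"],3).tolist(),np.round(c["t"],3).tolist())
s=robot.sense();print(s["clock"],s["tool_pos"],s["tcp_rot"])
E
```

```text
scene [[478.3, 0.0, 257.0], [0.0, 478.3, 187.3], [0.0, 0.0, 1.0]] [[0.731, -0.682, 0.018], [-0.378, -0.427, -0.822], [0.568, 0.594, -0.57]] [-0.35, 0.294, 1.654]
top [[459.3, 0.0, 242.4], [0.0, 459.3, 194.2], [0.0, 0.0, 1.0]] [[0.088, -0.996, -0.013], [-0.896, -0.074, -0.438], [0.436, 0.05, -0.899]] [-0.009, 0.519, 1.294]
0.1 [0.23888677 0.57675504 0.23008038] [ 1.95157578e-01  9.80771312e-01 -1.02536098e-03 -3.20347677e-04]
```

View pics/scene0.png

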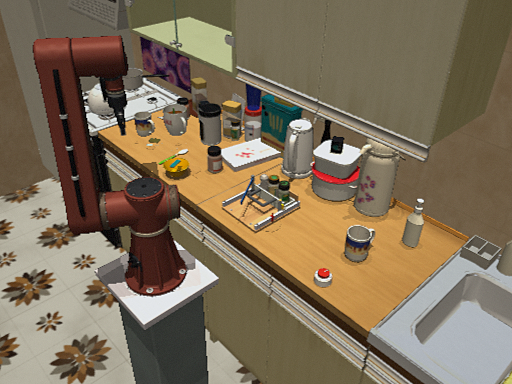

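View pics/top0.png

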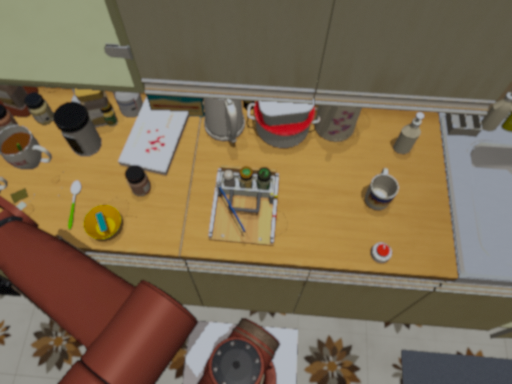

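The scene view has the stand at about (262,207) and the top view at about (245,205). The blue bar is open at top (231,208). I'll zoom in on both.

Run:
```python
import cv2,numpy as np
a=np.load("top0.npy")[160:250,200:290,::-1];b=np.load("scene0.npy")[165:240,215:305,::-1]
a=cv2.resize(a,(400,400),interpolation=cv2.INTER_CUBIC)
b=cv2.resize(b,None,fx=400/90,fy=400/90,interpolation=cv2.INTER_CUBIC);b=cv2.copyMakeBorder(b,0,400-b.shape[0],0,0,cv2.BORDER_CONSTANT)
cv2.imwrite("pics/crop.png",np.hstack([a,b]))
```

```text
(no output)
```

View pics/crop.png

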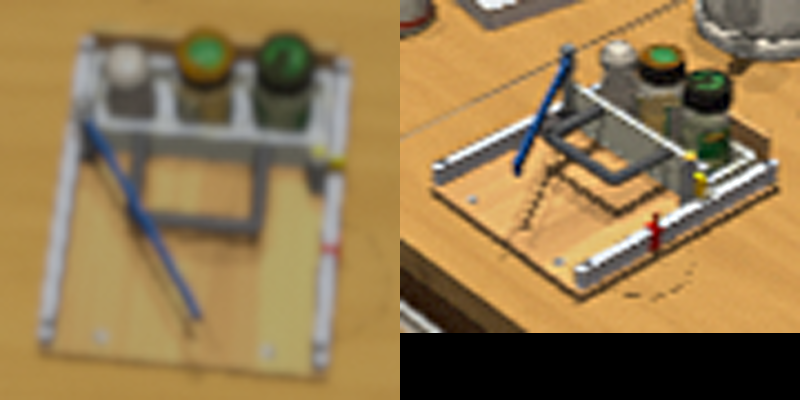

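```bash
cat > h.py <<'E'
import numpy as np,cv2
from cell import robot
from scipy.optimize import least_squares
C={n:robot.camera_info(n) for n in("scene","top")}
def proj(n,X):
    c=C[n];p=np.asarray(c["intrinsics"])@(np.asarray(c["R"])@np.asarray(X)+np.asarray(c["t"]));return p[:2]/p[2]
def ray(n,uv):
    c=C[n];R=np.asarray(c["R"]);o=-R.T@np.asarray(c["t"])
    d=R.T@np.linalg.solve(np.asarray(c["intrinsics"]),[uv[0],uv[1],1]);return o,d/np.linalg.norm(d)
def plane(n,uv,z):
    o,d=ray(n,uv);return o+d*(z-o[2])/d[2]
def tri(a,b):
    A=np.zeros((3,3));r=np.zeros(3)
    for n,uv in(("top",a),("scene",b)):
        o,d=ray(n,uv);P=np.eye(3)-np.outer(d,d);A+=P;r+=P@o
    return np.linalg.solve(A,r)
def world(s,p):
    x,y,a=s;c,S=np.cos(a),np.sin(a);return np.array([x+c*p[0]-S*p[1],y+S*p[0]+c*p[1],p[2]])
def local(s,P):
    x,y,a=s;c,S=np.cos(a),np.sin(a);d=np.asarray(P)[:2]-[x,y];return np.array([c*d[0]+S*d[1],-S*d[0]+c*d[1]])
E
cat > m.py <<'E'
from h import *
k=90/400
T=lambda u,v:np.array([200+u*k-.5+k/2,160+v*k-.5+k/2])
S=lambda u,v:np.array([215+(u-400)*k-.5+k/2,165+v*k-.5+k/2])
obs=[("top",T(45,345),(-.125,.098,.034)),("top",T(320,362),(-.125,-.098,.034)),("top",T(40,352),(-.125,.105,.012)),("top",T(325,377),(-.125,-.105,.012)),
("scene",S(432,190),(-.125,.105,.012)),("scene",S(580,298),(-.125,-.105,.012)),("scene",S(438,167),(-.125,.098,.034)),("scene",S(583,270),(-.125,-.098,.034)),
("top",T(197,222),(-.032,0,.055)),("scene",S(581,158),(-.032,0,.055)),("scene",S(773,163),(.125,-.098,.034)),("top",T(345,60),(.125,-.098,.034))]
r=least_squares(lambda s:np.concatenate([proj(n,world(s,p))-uv for n,uv,p in obs]),[.6,0,0],loss="soft_l1")
s=r.x;print("stand",s);print(np.round(r.fun.reshape(-1,2),1).tolist());np.save("stand.npy",s)
g=tri(T(197,222),S(581,158));print("grip tri",g,world(s,(-.032,0,.055)))
e=tri(T(198,318),S(517,172));h=tri(T(88,122),S(570,52));print("bar end",e,local(s,e),"hinge",h,local(s,h),world(s,(.028,.085,.092)))
t=np.load("top0.npy");c=np.load("scene0.npy")
for n,im in(("top",t),("scene",c)):
    hsv=cv2.cvtColor(im,cv2.COLOR_RGB2HSV).astype(int)
    H,Sa,V=hsv[...,0],hsv[...,1],hsv[...,2]
    w=np.zeros(H.shape,bool)
    for nm,m,p in(("red",((H<6)|(H>172))&(Sa>120)&(V>80),(-.025,-.1,.034)),("yel",(H>23)&(H<33)&(Sa>150)&(V>110),(.025,-.098,.045)),("blue",(H>100)&(H<125)&(Sa>100)&(V>50),(-.04,.03,.092))):
        u,v=proj(n,world(s,p)).astype(int);R=32 if nm=="blue" else 12
        q=np.argwhere(m[v-R:v+R,u-R:u+R])+[v-R,u-R]
        print(n,nm,len(q),q.mean(0)[::-1] if len(q) else 0, q.min(0)[::-1] if len(q) else 0,q.max(0)[::-1] if len(q) else 0)
        if len(q):
            z={"red":.034,"yel":.05,"blue":.092}[nm];print("   local",local(s,plane(n,q.mean(0)[::-1],z)))
for n,(u,v) in dict(jam=(137,180),bowl=(103,222),mug=(381,190),timer=(381,252)).items(): print(n,plane("top",(u,v),.05))
E
python3 m.py
```

```text
stand [ 0.52696683  0.028739   -0.01091798]
[[0.3, -0.5], [0.6, 1.2], [-0.2, 0.2], [1.4, 0.5], [-0.7, -1.8], [0.5, -1.2], [-1.1, -0.2], [-1.3, -0.2], [-0.1, 0.2], [0.1, -0.4], [1.2, -1.6], [0.2, -0.8]]
grip tri [0.49594956 0.02928339 0.05277601] [0.49496873 0.02908837 0.055     ]
bar end [0.41089788 0.02075509 0.08359617] [-0.11597486 -0.00925066] hinge [0.54892546 0.10860715 0.10301867] [0.02108534 0.08010312] [0.55589317 0.11342824 0.092     ]
top red 0 0 0 0
top yel 5 [275.8 196.4] [275 196] [277 197]
   local [ 0.02709751 -0.09814367]
top blue 44 [227.38636364 200.95454545] [219 188] [234 213]
   local [-0.02308049  0.0521273 ]
scene red 12 [271.83333333 217.5       ] [271 215] [273 220]
   local [-0.04275734 -0.10761031]
scene yel 6 [282.  203.5] [281 199] [283 205]
   local [ 0.03588663 -0.08357578]
scene blue 37 [246.08108108 190.45945946] [241 178] [252 203]
   local [-0.05234959  0.03380514]
jam [0.57557638 0.39082434 0.05      ]
bowl [0.41834843 0.47019827 0.05      ]
mug [ 0.60398157 -0.40862926  0.05      ]
timer [ 0.39138227 -0.3994651   0.05      ]
```

```bash
cat >> h.py <<'E'
from scipy.spatial.transform import Rotation as Ro
s=np.load("stand.npy")
def quat(yaw): # tool y along stand direction yaw
    y=yaw+s[2];Y=np.array([np.cos(y),np.sin(y),0]);Z=np.array([0,0,-1.]);return Ro.from_matrix(np.stack([np.cross(Y,Z),Y,Z],1)).as_quat()
def push(th,off,r=.145,z=.082):
    d=np.array([-np.sin(th),-np.cos(th)]);n=np.array([-np.cos(th),np.sin(th)])
    p=np.array([.028,.085])+r*d+off*n
    return world(s,(p[0],p[1],z)),quat(-th)
E
python3 - <<'E'
from h import *
robot.command_gripper(0)
p,q=push(1.02,.06);pu=p.copy();pu[2]=.23
robot.goto(pu,q);robot.servo_line(p,q,speed=.2)
print(robot.sense()["joints"],robot.sense()["clock"],robot.sense()["tool_pos"],p)
ims=[]
for n in("top","scene"):
    im=robot.get_image(n); u,v=proj(n,p).astype(int)
    ims.append(cv2.resize(im[v-50:v+40,u-40:u+50,::-1],(400,400),interpolation=cv2.INTER_CUBIC))
cv2.imwrite("pics/p1.png",np.hstack(ims))
E
```

```text
[ 5.11020047e-02 -5.34500937e-02  2.21352407e+00  2.99501685e-05
  9.80024414e-01  1.08142041e+00] 3.6167 [0.40158386 0.09063871 0.08275913] [0.40067444 0.09035993 0.082     ]
```

View pics/p1.png

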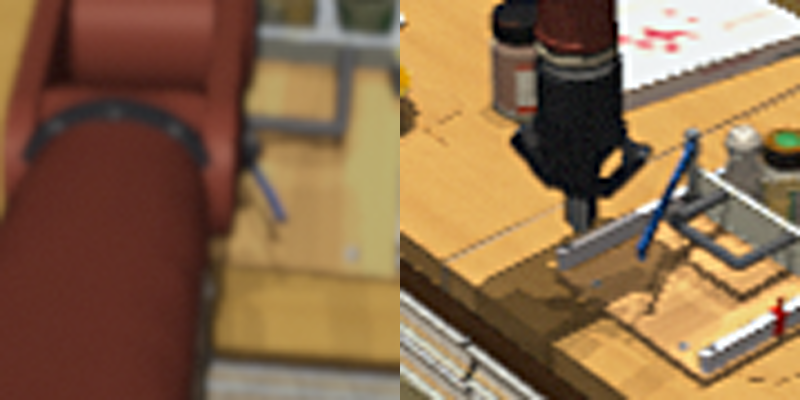

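The shut fingertips are at right-panel (583,225), outside the bar, and the bar runs from (690,150) to (642,255). Next I'll sweep the bar shut.

Run:
```python
from h import *
for th in (1.02,.88,.74,.6,.46,.34,.24,.17):
    p,q=push(th,.020)
    hit=robot.servo_line(p,q,speed=.08,threshold=15)
    S=robot.sense();print(th,hit,np.round(S["contact_force"],1),np.round(S["tool_pos"]-p,4))
    if hit:break
else:
    p,q=push(0,.004)
    hit=robot.servo_line(p,q,speed=.03,threshold=22)
    S=robot.sense();print("fin",hit,np.round(S["contact_force"],1),local(s,S["tool_pos"]),S["clock"])
im=robot.get_image("scene");u,v=proj("scene",world(s,(0,0,.06))).astype(int)
cv2.imwrite("pics/p2.png",cv2.resize(im[v-45:v+45,u-60:u+60,::-1],(800,600),interpolation=cv2.INTER_CUBIC))
```

```text
1.02 False [-0.3  0.7  0. ] [-0.0001 -0.0002 -0.0001]
0.88 False [-0.4  0.5 -0. ] [-0.0004  0.0003 -0.0001]
0.74 False [0.1 0.9 0. ] [-0.0005  0.0005 -0.0002]
0.6 False [-0.3  0.6  0.2] [-0.0005  0.0005 -0.0002]
0.46 False [-0.2  0.2 -0.4] [-0.0006  0.0004 -0.0002]
0.34 False [ 0.3  0.1 -0.1] [-0.0006  0.0004 -0.0002]
0.24 False [0.3 0.2 0.7] [-0.0006  0.0004 -0.0001]
0.17 False [-0.4  0.4 -0.2] [-0.0005  0.0003 -0.0001]
fin True [-1.9 -0.3  0.1] [ 0.01134501 -0.05862982] 8.0667
```

View pics/p2.png

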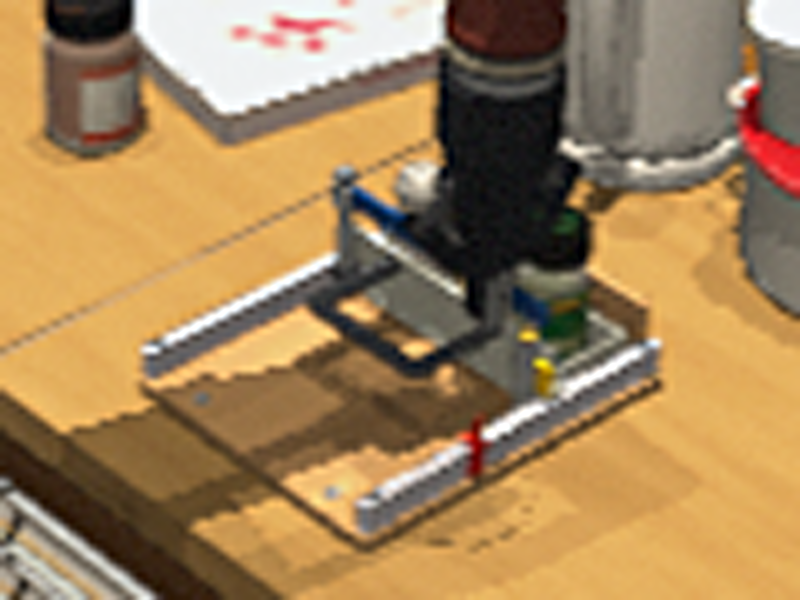

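The bar looks almost or fully shut, running from (360,195) to (540,310). I'll push once more to confirm it's at the stop, then draw back and look.

Run:
```python
from h import *
for _ in range(2):
    p,q=push(0,-.005)
    hit=robot.servo_line(p,q,speed=.03,threshold=28)
    S=robot.sense();print("push",hit,np.round(S["contact_force"],1),local(s,S["tool_pos"]))
robot.servo_line(world(s,(-.032,-.06,.084)),quat(0),speed=.1)
robot.servo_line(world(s,(-.10,0,.16)),quat(0),speed=.2)
S=robot.sense();print(S["clock"],S["contact_force"],S["joints"])
im=robot.get_image("scene");np.save("s3.npy",im);u,v=proj("scene",world(s,(0,0,.06))).astype(int)
cv2.imwrite("pics/p3.png",cv2.resize(im[v-45:v+45,u-60:u+60,::-1],(800,600),interpolation=cv2.INTER_CUBIC))
```

```text
push True [-2.6 -0.8  3.9] [ 0.01103546 -0.05861477]
push True [-2.7 -0.2  1.7] [ 0.01071055 -0.0585332 ]
10.5 [-0.24275358  1.25645204  0.23910829] [-9.46498174e-02 -1.40293937e-01  2.12403311e+00 -3.34459370e-04
  1.15708903e+00 -8.38952365e-02]
```

View pics/p3.png

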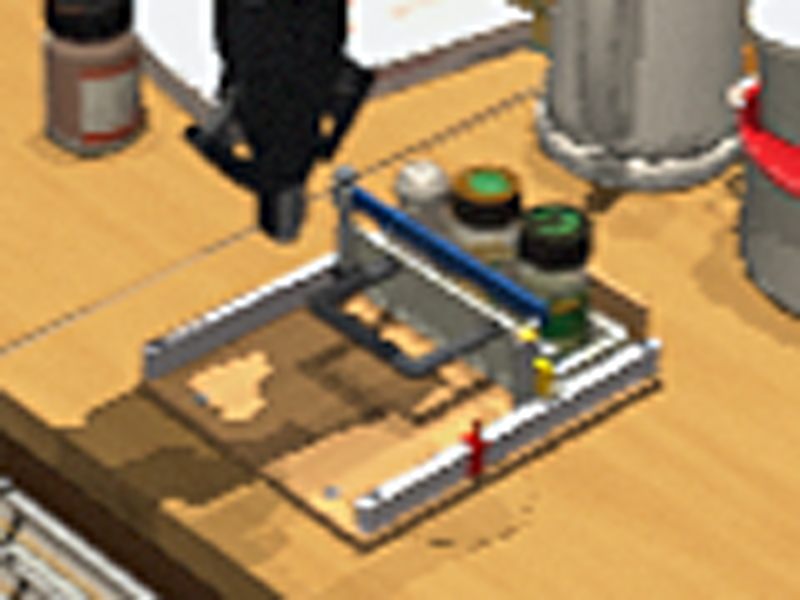

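The keeper lies flat across the jar fronts, from (360,195) to (545,315). The pointer is at (543,378) and the marker at (476,445). Next: measure the marker, then grip the handle.

```bash
cat >> h.py <<'E'
def vplane(n,uv,y): # ray with stand plane y=const -> stand x, z
    o,d=ray(n,uv);a=local(s,o);b=local(s,o+d);t=(y-a[1])/(b[1]-a[1]);return a[0]+t*(b[0]-a[0]),o[2]+t*d[2]
def mask(im,col):
    h=cv2.cvtColor(im,cv2.COLOR_RGB2HSV).astype(int);H,S_,V=h[...,0],h[...,1],h[...,2]
    return ((H<8)|(H>170))&(S_>110)&(V>60) if col=="red" else (H>20)&(H<34)&(S_>170)&(V>90)
def find(n,im,col,X,R=9):
    u,v=proj(n,X).round().astype(int);q=np.argwhere(mask(im,col)[v-R:v+R+1,u-R:u+R+1])+[v-R,u-R]
    return q[:,::-1]
E
python3 - <<'E'
from h import *
im=robot.get_image("scene")
r=find("scene",im,"red",world(s,(-.02,-.1,.034)),12);y=find("scene",im,"yel",world(s,(.025,-.098,.045)))
print(r.tolist(),y.tolist())
print("red",[vplane("scene",r.mean(0),k) for k in(-.098,-.104,-.108)])
print("yel",vplane("scene",y.mean(0),-.098))
top=np.load("top0.npy");q=proj("top",world(s,(-.02,-.098,.034)));print(q)
m=np.array([200+331*.225,160+248*.225])-.4;print("top red",local(s,plane("top",m,.034)))
m=np.array([200+338*.225,160+161*.225])-.4;print("top yel",local(s,plane("top",m,.062)),local(s,plane("top",m,.05)))
robot.command_gripper(.05)
robot.servo_line(world(s,(-.032,0,.13)),quat(0),speed=.15)
print(robot.servo_line(world(s,(-.032,0,.037)),quat(0),speed=.08,threshold=12))
robot.command_gripper(0,60)
S=robot.sense();print(S["opening"],S["grasp_force"],S["contact_force"],local(s,S["tool_pos"]),S["tool_pos"],S["clock"])
E
```

```text
[[272, 213], [272, 214], [271, 215], [272, 215], [271, 216], [272, 216], [273, 216], [274, 216], [272, 217], [273, 217], [271, 218], [272, 218], [273, 218], [271, 219], [272, 219], [273, 219], [271, 220], [272, 220], [271, 221]] [[280, 200], [281, 204], [282, 204], [282, 205], [283, 205], [282, 206], [283, 206], [282, 207], [282, 208]]
red [(np.float64(-0.03213803916830793), np.float64(0.024194349001543047)), (np.float64(-0.03823666258928782), np.float64(0.030935690368758317)), (np.float64(-0.04230241153660774), np.float64(0.03542991794690176))]
yel (np.float64(0.02036706984909653), np.float64(0.05830618307375235))
[274.5126659  211.65900099]
top red [-0.0332239  -0.09749755]
top yel [ 0.02326941 -0.09728381] [ 0.02911531 -0.09752192]
False
0.009827045629603022 58.54774296283722 [-2.43166376 -0.50771321  5.38579044] [-0.03138211 -0.00013369] [0.49558513 0.02894794 0.0381135 ] 13.5333
```

Run:
```python
from h import *
S=robot.sense();p0=S["tool_pos"];ux=world((0,0,s[2]),(1,0,0));ux[2]=0
np.save("p0.npy",p0)
robot.servo_line(p0-.055*ux,speed=.05);robot.sleep(.3)
S=robot.sense();print(S["opening"],S["grasp_force"],S["contact_force"],local(s,S["tool_pos"]),S["clock"])
out=[]
for n in("scene","top"):
    im=robot.get_image(n);np.save(n+"4.npy",im);u,v=proj(n,world(s,(-.03,-.09,.045))).round().astype(int)
    out.append(cv2.resize(im[v-18:v+18,u-18:u+18,::-1],(400,400),interpolation=cv2.INTER_CUBIC));print(n,u-18,v-18)
cv2.imwrite("pics/p4.png",np.hstack(out))
```

```text
0.009943187288473272 58.383629322052 [ 5.95303912  0.68403146 -4.75949307] [-8.50351317e-02  6.53660742e-05] 15.075
scene 253 194
top 254 195
```

View pics/p4.png

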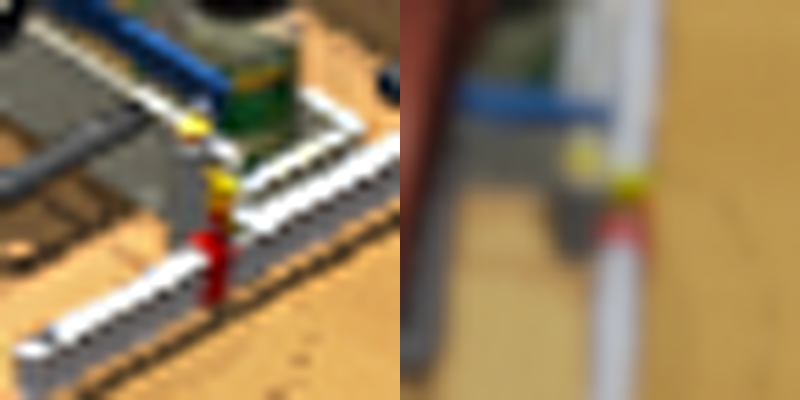

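Run:
```python
from h import *
px=.025-.05365
off={"scene":(253,194,0),"top":(254,195,400)}
f=lambda n,X:np.round(((proj(n,world(s,X))-off[n][:2]+.5)*400/36)+[off[n][2],0]).astype(int).tolist()
for n in off:
    print(n,"pointer z .034,.043,.062",[f(n,(px,-.098,z)) for z in(.034,.043,.062)])
    print("  marker top x -28..-43",[f(n,(x,-.098,.034)) for x in(-.028,-.033,-.038,-.043)],"fin",[f(n,(x,-.105,.03)) for x in(-.028,-.033,-.038,-.043)])
    im=np.load(n+"4.npy");
    for c in("red","yel"):
        q=find(n,im,c,world(s,(-.033,-.1,.04)));print(c,len(q),q.mean(0) if len(q) else 0)
t=np.load("top4.npy")
print(t[206:220,273:277].tolist())
```

```text
scene pointer z .034,.043,.062 [[225, 238], [226, 217], [228, 174]]
  marker top x -28..-43 [[226, 237], [216, 243], [206, 248], [195, 254]] fin [[239, 255], [229, 261], [219, 267], [209, 272]]
red 20 [271.85 217.05]
yel 6 [272.16666667 209.33333333]
top pointer z .034,.043,.062 [[631, 218], [633, 205], [636, 179]]
  marker top x -28..-43 [[632, 216], [630, 232], [629, 248], [628, 263]] fin [[655, 223], [654, 239], [653, 255], [652, 271]]
red 6 [273.5 215. ]
yel 6 [274.5 211.5]
[[[147, 152, 160], [174, 179, 184], [178, 177, 178], [170, 155, 140]], [[162, 164, 167], [178, 181, 185], [176, 175, 177], [167, 151, 136]], [[173, 174, 168], [182, 184, 182], [176, 175, 170], [166, 149, 129]], [[177, 177, 153], [182, 184, 162], [175, 173, 148], [165, 148, 110]], [[171, 168, 112], [176, 176, 111], [171, 166, 99], [164, 146, 75]], [[152, 144, 62], [158, 151, 39], [161, 149, 35], [167, 143, 51]], [[124, 110, 34], [133, 115, 3], [148, 119, 19], [167, 127, 47]], [[114, 86, 43], [126, 91, 39], [144, 95, 38], [169, 114, 52]], [[137, 81, 62], [143, 89, 65], [149, 90, 58], [166, 109, 59]], [[158, 84, 79], [163, 90, 83], [157, 88, 71], [163, 107, 63]], [[165, 111, 114], [169, 110, 111], [162, 94, 85], [163, 106, 63]], [[165, 148, 153], [168, 144, 149], [159, 114, 109], [163, 109, 69]], [[172, 171, 176], [170, 165, 169], [156, 130, 125], [161, 117, 78]], [[178, 179, 184], [172, 170, 175], [157, 137, 130], [162, 123, 81]]]
```

The keeper is still shut, and the yellow tab at (222,195) is slightly behind the red strap at (208,240). The numbers put the marker about 6 mm further out.

Run:
```python
from h import *
p0=np.load("p0.npy");ux=world((0,0,s[2]),(1,0,0));ux[2]=0
robot.servo_line(p0-.061*ux,speed=.03);robot.sleep(.3)
S=robot.sense();print(S["opening"],S["grasp_force"],S["contact_force"],local(s,S["tool_pos"])-local(s,p0),S["clock"])
out=[]
for n,u,v in(("scene",253,194),("top",254,195)):
    im=robot.get_image(n);np.save(n+"5.npy",im)
    out.append(cv2.resize(im[v:v+36,u:u+36,::-1],(400,400),interpolation=cv2.INTER_CUBIC))
cv2.imwrite("pics/p5.png",np.hstack(out))
off={"scene":(253,194,0),"top":(254,195,400)}
f=lambda n,X:np.round(((proj(n,world(s,X))-off[n][:2]+.5)*400/36)+[off[n][2],0]).astype(int).tolist()
px=.025+local(s,S["tool_pos"])[0]-local(s,p0)[0]
for n in off: print(n,"pointer z .034,.05,.062",[f(n,(px,-.098,z)) for z in(.034,.05,.062)])
```

```text
0.009745592476527318 58.823588490486145 [ 5.47744158  1.31889976 -5.11240529] [-0.05963494  0.00025616] 15.825
scene pointer z .034,.05,.062 [[213, 244], [214, 209], [215, 181]]
top pointer z .034,.05,.062 [[630, 237], [633, 215], [635, 198]]
```

View pics/p5.png

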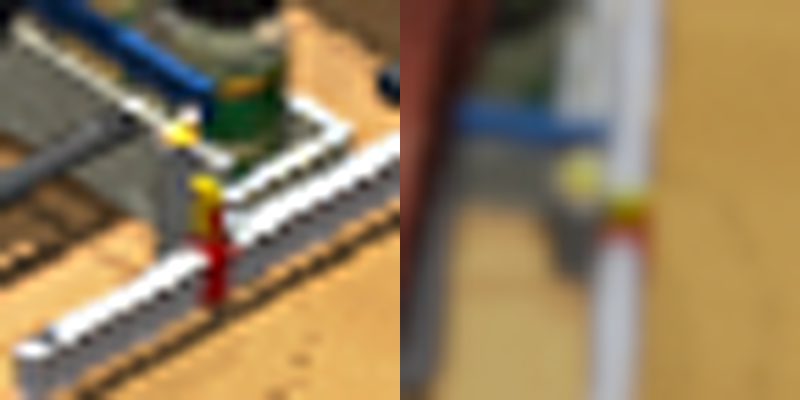

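The keeper is still shut, and the yellow tab at (205,200) now lines up with the strap and fin at (216,245), taking the fin's offset outside the rail into account. The top view agrees, with yellow at (630,205) directly over red at (625,232). Both are within about 2 mm of the mark, and the grip is firm, so I'm handing in.

```bash
python3 -c "
from cell import robot
robot.sleep(.3);print(robot.finish_job())"
```

```text
the job is handed in; nothing more can be done
None
```

I handed the job in with the keeper snapped shut and the gripper holding the tray out about 60 mm, which puts the pointer within about 2 mm of the marker by my estimate; no verdict came back.

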